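# Seat a round wooden blank in the V-stop of a board-maker's bench

## Robot

A 6-joint arm with a two-finger parallel gripper is mounted at the origin on the work surface. World frame = base frame: x ahead of the robot, y to its left, z up, the work surface at z = 0. Lengths are in m, angles in rad, forces in N, time in s.
With the tool pointing down it reaches from about 0.3 to 0.75 m from the base axis. Payload 8.5 kg.
Tool frame: the origin (TCP) lies at the very end of the fingers, on their centre line; the grasp point (between the pads) lies bot.hold_point_z behind it (bot.hold_point_z is the distance from the TCP to the grasp point, in m); z points along the fingers, y is the direction in which the jaws open and shut (so a half turn about z gives the same grasp; the last joint's range is limited). The gripper opens to 88 mm and grips with 3 to 60 N. Pads are 18 mm wide; open, the fingers measure 123 mm over their backs; the gripper's body (75 mm by 187 mm) begins 45 mm behind the grasp point.
Start: joints at [-1.543, 0.381, 1.297, -0, 1.464, -0.215], TCP at [0.132, -0.534, 0.239] pointing down, gripper open.
Joint ranges: [-3.11, 3.11], [-0.89, 2.33], [0.22, 2.48], [-1.42, 4.56], [0.17, 2.85], [-2.88, 2.88]. Speed limits (rad/s): [2.39, 2.39, 3.14, 3.14, 3.14, 3.14].

## Interface

Orientations are given as a rotation vector (axis times angle).
In Python, from station import bot, viewer gives the robot as it stands. The module is installed in compiled form; this text tells all that it offers.
- The arm moves only by the shell command python3 -m inch 'ROWS' [FORCE]. ROWS is text: rows parted by semicolons, each of 5 numbers parted by spaces: the shift along the world's x, y, z in mm, then the turn about the world's z in rad, then the closure, from 0 (fully open) to 1 (shut). In form: tx ty tz turn jaw; .... A call has exactly 8 rows; each row is the pose to reach, as a shift and turn from the pose measured when the call began; what a row does not reach only later rows make up. A row lasts 1/10 s, in which the tool goes at most 50 mm and 8.59 degrees, less where a joint would pass 70% of its speed; a pose out of reach is approached as far as the arm can. A call with a gripper value outside its range is refused whole. The fingers move at their own pace and stop on an object; FORCE is the grip in N (left out, the last holds). Time passes only in rows, so rows that repeat a pose let the fingers close, or fill a call up. It gives the time, the measured TCP pose, the force and the opening at its end, in the units of the state.
- bot.state(): the state, without advancing time (a new reading comes with each control period).
- viewer.capture(name): name is "scene" or "side" or "wrist"; returns the picture (400x640x3 uint8, red, green, blue); there is no depth.
- viewer.camera_params(name): a dict with "fov_y" (degrees; the focal length in pixels is half the picture's height over the tangent of half this angle, whatever the lens; pixels are square), "cx", "cy" (the principal point, pixels), "R" (3x3) and "t" (3): a world point X has camera coordinates R X + t. Camera axes: x right, y down, z forward; pixel columns grow to the right and rows downward; lengths in m; the calibration is good to about 2 mm. A picture is of the moment at which its call begins: read the wrist's pose just before it. camera_params takes no time and is no camera call; for the wrist camera it gives the pose at the moment of the call.
- bot.hand_in(): hands the job in, once; it reports no verdict.
Trained networks look in the newest picture that a camera, given by its name, has taken for a name from the list of things; names that differ only in an ending like _2 or _b are one class to them, and where a whole thing is asked for, a point or a joint stands for the part that bears it (a point fixed in the world has none). Each returns a list of dicts, best first, with "conf" (0 to 1); they miss things now and then, are a little off and sometimes report something else, mostly with a low value. They report only what shows in the picture. A call takes as long as a camera call. They do not tell look-alikes from the thing itself.
- viewer.look_for(label, camera): "location" ([row, column] in pixels, amid what is visible of it).
- viewer.regions_of(label, camera): "pixels" (400x640 bool, what is visible of it) and "location" ([row, column] in pixels, amid what is visible of it).
The state is a dict: "clock": time; "joint_positions": joint angles; "joint_vel": joint speeds; "joint_efforts": joint torques, N m; "tool_pos": TCP position; "tool_rot": TCP orientation; "wrist_force": force on the tool from outside, world axes, zero at the start; "torque": the same for the moment, N m; "opening": finger opening in m.
Only numpy, scipy, OpenCV 4.12 (cv2) and the standard library are available. Lean on these libraries where they do the work, as an engineer would, in place of code of your own. Each camera call takes 0.05 s, during which the arm holds its last target.

## Task

Two upright round wooden blanks stand on the bench in front of the open wooden V-stop. Push the thicker one along the bench, standing upright and without lifting it off the bench, all the way into the V until it sits centred against both faces, then leave it there. Leave the thinner round and the square offcut where they are.

Things in the scene. Friction and masses are not known exactly. Their poses are not given: they have to be found in the camera images.
- thick_round: The blank to push: plain upright wooden cylinder, 60 mm diameter, 50 mm tall, about 0.12 kg, loose on the bench (z = 0). Origin at the centre of its underside, z up. Starts 14 to 19 cm from its seat, left or right of the V's centre line, at most 30 degrees off it as seen from the seat, so a straight push towards the seat meets neither face before it is home.
- v_stop: Fixed V of two wooden bars, each 110 long, 22 thick, 40 mm high, at right angles; mouth about 155 mm wide; flat bench inside. Origin: on the bench at the seat, where the thick round's underside centre lies when it touches both faces. +x is the centre line, into the inner corner 42 mm beyond; the V opens to -x, roughly towards the robot. Faces at 45 degrees either side of x.
- thin_round: Bystander, not to be moved: thinner upright wooden cylinder, 38 mm diameter, 50 mm tall, loose, in front of the V on the other side of its centre line from the thick round. Origin at the centre of its underside.
- square_offcut: Bystander, not to be moved: a square wooden offcut 58 x 58 mm and 50 mm tall, loose, to one side of the V. Origin at the centre of its underside.
Mind the look-alikes: they are no part of the job. Leave any red look-alike of the thick_round alone.

How it is judged:
By the outcome, as a careful person would: the job done as asked, in the order asked, and still so for the second after the job is handed in, with the robot touching nothing.
It also fails if it takes over 35 s, if anything falls off the work surface, if the arm or the gripper's body presses on something with over 40 N, if the wrist force passes 120 N, or if a joint passes its speed limit or range.

## Working session

There is one attempt and no reset: what is moved stays moved. The work goes in short steps, Python scripts to look and compute and a shell command to move; the robot and the scene stay as the last step left them, time stands still between calls to the robot, and variables do not carry over. Pictures are saved under pics/ and viewed, and the job is handed in when it is done.

```bash
mkdir -p pics; python3 - <<'E'
from station import bot, viewer
import cv2
s=bot.state(); print(s['clock'],s['tool_pos'],s['tool_rot'],s['opening'],bot.hold_point_z)
for n in ("scene","side"):
    im=viewer.capture(n); cv2.imwrite(f'pics/{n}0.png',im[:,:,::-1])
    p=viewer.camera_params(n); print(n,p)
    for l in ("thick_round","thin_round","v_stop","square_offcut"):
        print(l,[(d['location'],round(d['conf'],2)) for d in viewer.look_for(l,n)])
print(bot.state()['clock'])
E
```

```text
0.0 [ 0.13223759 -0.53359533  0.23814017] [-3.11704506e+00 -3.80338630e-01 -1.77248603e-04] 0.08826713776185227 0.0187
scene {'fov_y': 44.145294850263205, 'cx': 316.4417637436768, 'cy': 191.6136388287292, 'R': array([[-0.00879383,  0.99995848, -0.00239012],
       [ 0.7483989 ,  0.0049963 , -0.66323007],
       [-0.66319059, -0.00762109, -0.74841176]]), 't': array([-0.0829576 , -0.36242998,  1.14379892])}
thick_round [([136.6, 295.7], 0.88), ([152.8, 235.0], 0.83), ([186.6, 314.8], 0.62)]
thin_round [([197.9, 220.4], 0.82)]
v_stop [([305.5, 288.6], 0.75), ([223.5, 399.0], 0.74)]
square_offcut [([223.7, 400.6], 0.9)]
side {'fov_y': 57.960025067027665, 'cx': 322.65863385418515, 'cy': 195.6042313038311, 'R': array([[-0.86513514, -0.50137829, -0.01268848],
       [-0.23425093,  0.42631454, -0.87371758],
       [ 0.44347231, -0.7529115 , -0.48626802]]), 't': array([0.49653674, 0.1414684 , 0.51359227])}
thick_round [([192.6, 399.4], 0.95), ([216.1, 330.2], 0.77), ([225.5, 406.5], 0.57)]
thin_round [([182.0, 360.3], 0.92)]
v_stop [([182.5, 261.7], 0.55)]
square_offcut []
0.5
```

View pics/scene0.png

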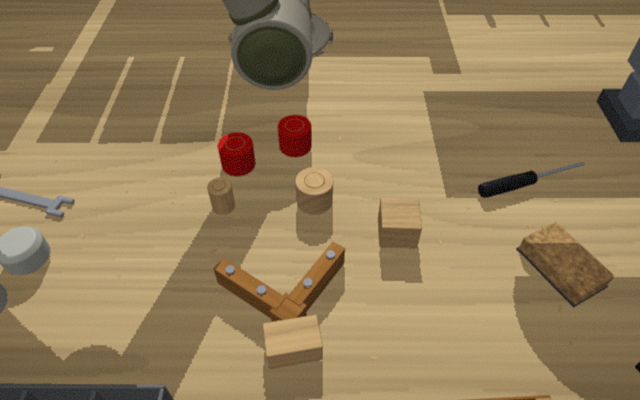

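View pics/side0.png

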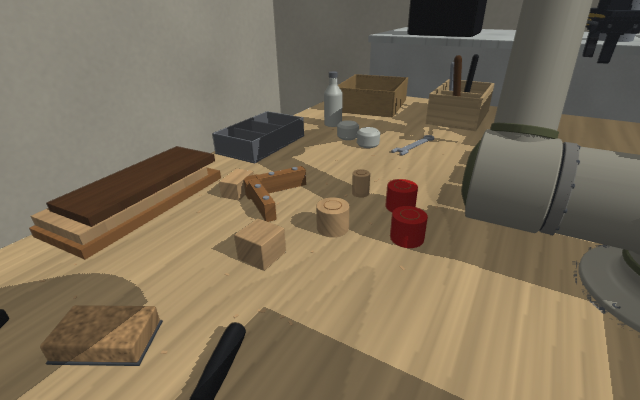

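Scene: the thick round is at about row 190, col 314. The red look-alikes are at (153,236) and (136,295), the thin round at (197,221), and the V's corner near (305,287), opening up-left. The square offcut is at (223,400), and there is a plain block behind the V at (340,293). Next I'll measure these precisely.

```bash
cat > h.py <<'E'
import numpy as np, cv2
from station import bot, viewer
def K(n):
    p=viewer.camera_params(n); f=200/np.tan(np.radians(p['fov_y'])/2)
    return f,p['cx'],p['cy'],np.array(p['R']),np.array(p['t'])
def proj(X,n):
    f,cx,cy,R,t=K(n); c=np.atleast_2d(X)@R.T+t
    return np.c_[f*c[:,0]/c[:,2]+cx, f*c[:,1]/c[:,2]+cy]
def back(u,v,z,n):
    f,cx,cy,R,t=K(n); d=R.T@np.array([(u-cx)/f,(v-cy)/f,1]); o=-R.T@t
    return (o+d*(z-o[2])/d[2])[:2]
def cyl(x,y,r,h):
    a=np.linspace(0,2*np.pi,60); c=np.c_[x+r*np.cos(a),y+r*np.sin(a)]
    return np.r_[np.c_[c,0*a],np.c_[c,0*a+h]]
def mask(P):
    m=np.zeros((400,640),np.uint8); cv2.fillConvexPoly(m,cv2.convexHull(np.round(P*16).astype(np.int32)),1,shift=4); return m>0
from scipy.optimize import minimize
def fitcyl(m,r,h,n):
    v,u=np.argwhere(m).mean(0); x0=back(u,v,h/2,n)
    g=lambda q:1-(mask(proj(cyl(*q,r,h),n))&m).sum()/(mask(proj(cyl(*q,r,h),n))|m).sum()
    s=minimize(g,x0,method='Nelder-Mead',options=dict(initial_simplex=[x0,x0+[.008,0],x0+[0,.008]]))
    return s.x,1-s.fun
E
python3 - <<'E'
from h import *
for n in ("scene","side"):
    im=viewer.capture(n)
    for l,r in (("thick_round",.03),("thin_round",.019)):
        for d in viewer.regions_of(l,n):
            m=np.array(d['pixels']); x,i=fitcyl(m,r,.05,n)
            print(n,l,np.round(d['location']),round(d['conf'],2),np.round(x,4),round(i,2),im[m].mean(0).round())
    for l in ("v_stop","square_offcut"):
        for d in viewer.regions_of(l,n):
            m=np.array(d['pixels']); v,u=d['location']; print(n,l,np.round(d['location']),round(d['conf'],2),m.sum(),back(u,v,.02,n))
im=viewer.capture("scene"); c=im[150:375,200:430,::-1]
cv2.imwrite('pics/vz.png',cv2.resize(im[230:380,200:360,::-1],None,fx=4,fy=4,interpolation=cv2.INTER_CUBIC))
im=viewer.capture("side")
cv2.imwrite('pics/vs.png',cv2.resize(im[155:235,210:370,::-1],None,fx=5,fy=5,interpolation=cv2.INTER_CUBIC))
E
```

```text
scene thick_round [186. 314.] 0.86 [0.5024 0.0844] 0.89 [152. 124.  86.]
scene thick_round [136. 296.] 0.86 [0.3725 0.0477] 0.96 [111.  20.  13.]
scene thick_round [152. 237.] 0.74 [ 0.4173 -0.0496] 0.92 [112.  16.  11.]
scene thin_round [198. 222.] 0.85 [ 0.5163 -0.0633] 0.88 [118.  94.  63.]
scene v_stop [303. 287.] 0.66 6641 [0.70220075 0.04948565]
scene square_offcut [223. 399.] 0.95 2075 [0.56458188 0.21337449]
side thick_round [217. 331.] 0.83 [0.5069 0.0811] 0.91 [138. 112.  81.]
side thick_round [194. 400.] 0.78 [ 0.4223 -0.052 ] 0.79 [90. 23. 21.]
side thick_round [225. 410.] 0.59 [0.3737 0.0502] 0.94 [88. 23. 21.]
side thin_round [180. 359.] 0.98 [ 0.5145 -0.0619] 0.96 [96. 80. 58.]
side v_stop [181. 261.] 0.92 2452 [0.71574244 0.02640881]
```

View pics/vz.png

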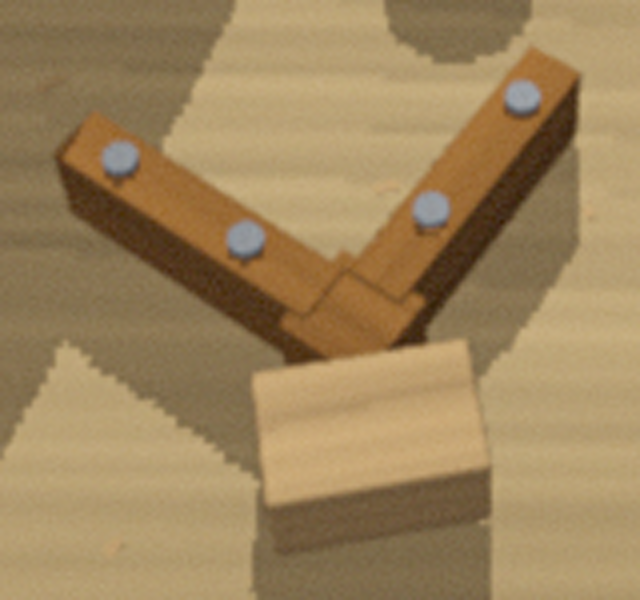

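View pics/vs.png

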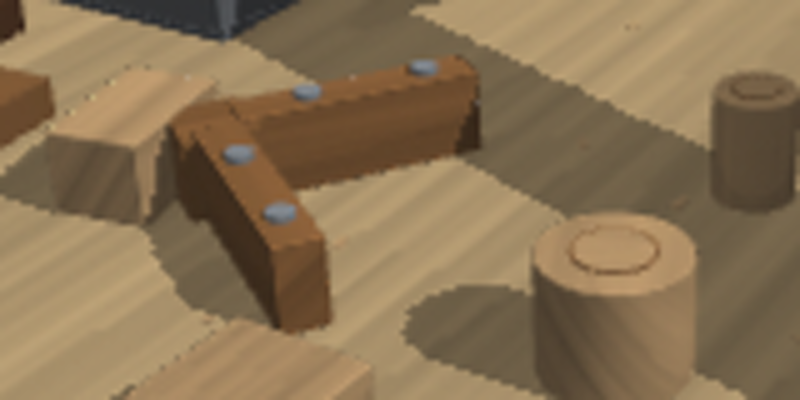

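```bash
python3 - <<'E'
from h import *
def S(p): return back((p[0]+.5)/4-.5+200,(p[1]+.5)/4-.5+230,.04,"scene")
def D(p): return back((p[0]+.5)/5-.5+210,(p[1]+.5)/5-.5+155,.04,"side")
pts=dict(Lin=S((98,113)),Lout=S((60,155)),Rin=S((530,48)),Rout=S((579,75)),C=S((344,256)))
sd=dict(Lin=D((478,65)),Rin=D((327,238)),Rout=D((275,248)),C=D((235,102)),Linn=D((240,102)))
for k,v in pts.items(): print(k,v.round(4),sd.get(k,np.zeros(2)).round(4))
C=pts['C'];a=pts['Lin']-C;b=pts['Rin']-C
print(np.linalg.norm(a),np.linalg.norm(b),np.linalg.norm(pts['Lin']-pts['Rin']),np.degrees(np.arctan2(a[1],a[0])),np.degrees(np.arctan2(b[1],b[0])))
# fit V pose: corner from known geometry, free arm length s
from scipy.optimize import least_squares
def model(q):
    x,y,th,s=q; c=np.array([x,y]); u=np.array([np.cos(th),np.sin(th)]); R=lambda d:np.array([np.cos(th+d),np.sin(th+d)])
    l=-R(np.pi/4); r=-R(-np.pi/4)   # arms
    return dict(C=c,Lin=c+s*l,Rin=c+s*r,Lout=c+s*l+.022*-R(-np.pi/4)*-1,Rout=c+s*r+.022*R(np.pi/4))
for nm,dd in (("scene",pts),("side",{k:sd[k] for k in("Lin","Rin","Rout","C")})):
  s=least_squares(lambda q:np.concatenate([model(q)[k]-dd[k] for k in dd]),[.69,.05,0,.11])
  th=s.x[2]; seat=s.x[:2]-.0424*np.array([np.cos(th),np.sin(th)])
  print(nm,s.x.round(4),np.degrees(th),'seat',seat.round(4),'res',s.fun.round(4))
# thick from top circle in scene: overlay of fits
im=viewer.capture("scene")[:,:,::-1].copy()
im=cv2.resize(im[150:240,260:430],None,fx=4.5,fy=4.5,interpolation=cv2.INTER_CUBIC)
cv2.imwrite('pics/tz.png',im)
E
```

```text
Lin [ 0.6434 -0.04  ] [ 0.6441 -0.0438]
Lout [ 0.6607 -0.0507] [0. 0.]
Rin [0.6146 0.1109] [0.6104 0.1146]
Rout [0.6261 0.1281] [0.623 0.13 ]
C [0.699  0.0486] [0.7162 0.039 ]
0.10457461513465108 0.10494193397418157 0.1535920107745334 -122.12678992600301 143.58322661726197
scene [0.7019 0.0496 0.1892 0.1066] 10.84260120325319 seat [0.6602 0.0416] res [-0.0014  0.0013 -0.0004 -0.0003 -0.0009 -0.0015 -0.0001 -0.0005  0.0029
  0.001 ]
side [0.7103 0.0463 0.182  0.1174] 10.429741920554624 seat [0.6686 0.0386] res [-0.0004 -0.0066  0.0032 -0.0017  0.0031  0.001  -0.0059  0.0073]
```

View pics/tz.png

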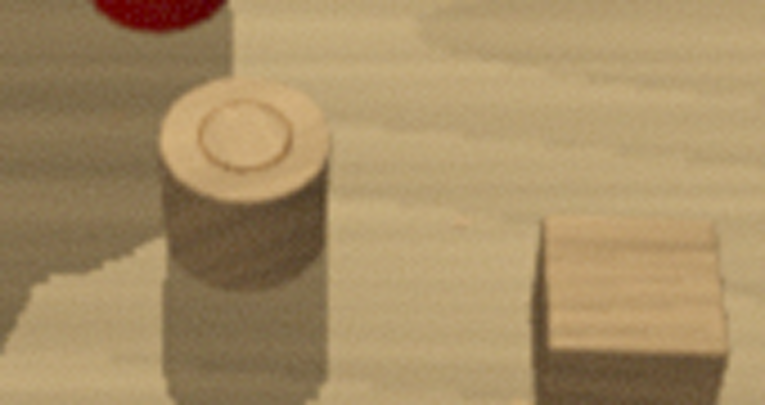

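```bash
python3 -m inch '20 40 0 -0.06 0; 40 80 0 -0.12 0; 60 120 0 -0.18 0; 80 160 0 -0.24 0; 100 200 0 -0.3 0.2; 120 240 0 -0.36 0.4; 140 280 0 -0.42 0.6; 160 320 0 -0.5 0.6'; python3 - <<'E'
from h import *
print(back(314.05,180.5,.05,"scene"))
print(bot.state()['opening'],bot.state()['clock'])
E
```

```text
clock: 1.95
tool_pos: [0.2926, -0.2122, 0.2389]
tool_rot: [3.114, -0.408, 0.001]
wrist_force: [0.8, -0.9, -0.4]
opening: 0.0579
[0.50481233 0.08378122]
0.05791125041096596 1.95
```

```bash
python3 -m inch '20 40 0 0 0.66; 40 80 0 0 0.66; 60 120 0 0 0.66; 80 160 0 0 0.66; 100 200 0 0 0.66; 120 240 -20 0 0.66; 138 280 -40 0 0.66; 153 311 -60 0 0.66'; python3 - <<'E'
from h import *
s=bot.state(); print(s['tool_pos'],s['opening'])
im=viewer.capture("scene")[:,:,::-1].copy(); cv2.imwrite('pics/s1.png',im)
im=viewer.capture("wrist")[:,:,::-1].copy(); cv2.imwrite('pics/w1.png',im)
E
```

```text
clock: 2.75
tool_pos: [0.4462, 0.1011, 0.1784]
tool_rot: [3.115, -0.406, 0.002]
wrist_force: [1.2, -0.9, 0.7]
opening: 0.0299
[0.44616807 0.10113969 0.17837595] 0.029852005583558782
```

View pics/s1.png

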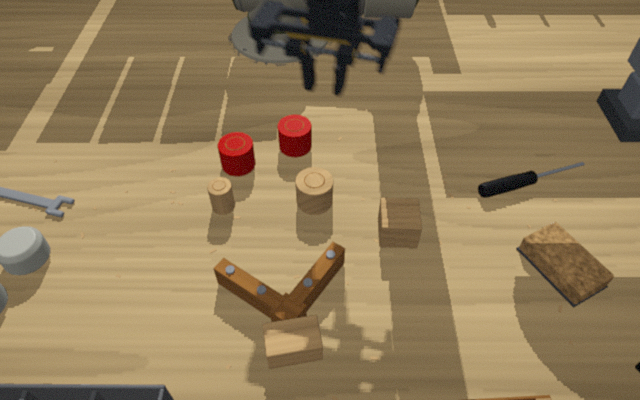

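View pics/w1.png

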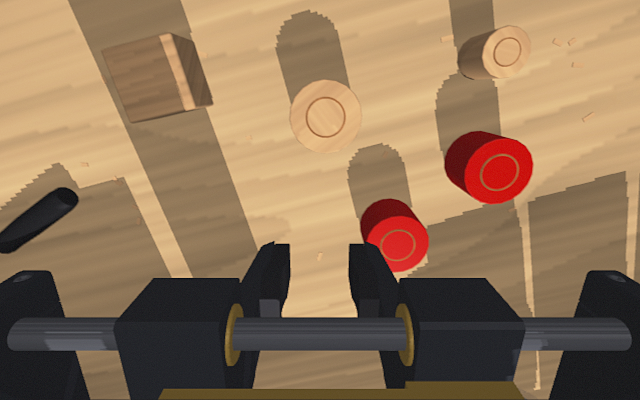

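The wrist view shows the thick round at (325,117), in line with the gap between the fingers (320). The near red look-alike's top is at (245,397). I'll check these positions in this view, then descend.

```bash
python3 - <<'E'
from h import *
print('thick',back(325.5,117,.05,"wrist"),'red',back(397,245,.05,"wrist"),'red2',back(499,173,.05,"wrist"),'thin',back(507,52,.05,"wrist"))
print(bot.state()['tool_pos'])
E
```

```text
thick [0.50377325 0.08152414] red [0.37234731 0.04519036] red2 [ 0.41907326 -0.05361194] thin [ 0.51580737 -0.06717625]
[0.445507   0.10164756 0.17672202]
```

```bash
python3 -m inch '1 -4 -30 0 0.66; 1 -4 -60 0 0.66; 1 -4 -90 0 0.66; 1 -4 -115 0 0.66; 1 -4 -135 0 0.66; 1 -4 -150 0 0.66; 1 -4 -160 0 0.66; 1 -4 -165 0 0.66'; python3 - <<'E'
from h import *
s=bot.state(); print(s['tool_pos'],s['opening'])
im=viewer.capture("side")[:,:,::-1].copy(); cv2.imwrite('pics/d2.png',im)
im=viewer.capture("wrist")[:,:,::-1].copy(); cv2.imwrite('pics/w2.png',im)
E
```

```text
clock: 3.65
tool_pos: [0.4466, 0.0972, 0.0115]
tool_rot: [3.115, -0.403, -0.005]
wrist_force: [0.0, -1.0, -0.6]
opening: 0.0301
[0.44658546 0.09718194 0.01147151] 0.030121533788233224
```

View pics/d2.png

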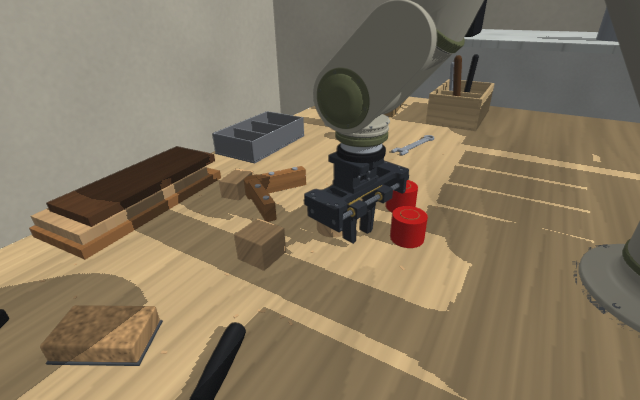

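View pics/w2.png

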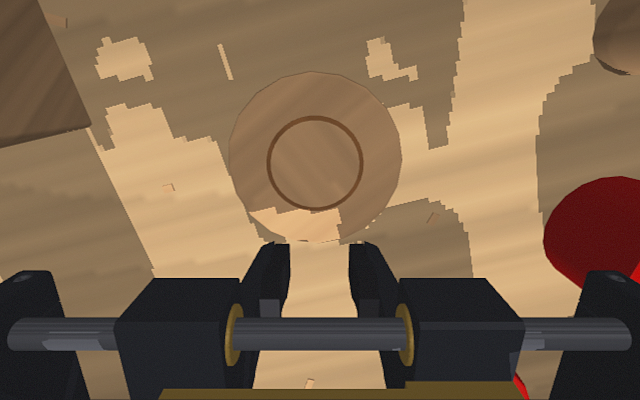

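The round is centred between the fingertips, with the near red one well clear. I'll start the push slowly.

```bash
python3 -m inch '8 -2 0 0 0.66; 15 -4 0 0 0.66; 22 -5.5 0 0 0.66; 30 -8 0 0 0.66; 40 -10.5 0 0 0.66; 50 -13 0 0 0.66; 60 -15.5 0 0 0.66; 70 -18 0 0 0.66'; python3 - <<'E'
from h import *
s=bot.state(); print(s['tool_pos'],s['wrist_force'])
im=viewer.capture("wrist")[:,:,::-1].copy(); cv2.imwrite('pics/w3.png',im)
E
```

```text
clock: 4.55
tool_pos: [0.5174, 0.0791, 0.0117]
tool_rot: [3.115, -0.402, -0.006]
wrist_force: [-2.6, 0.5, 2.1]
opening: 0.0297
[0.51741951 0.07914984 0.01173236] [-2.6345743   0.52399596  2.13652352]
```

View pics/w3.png

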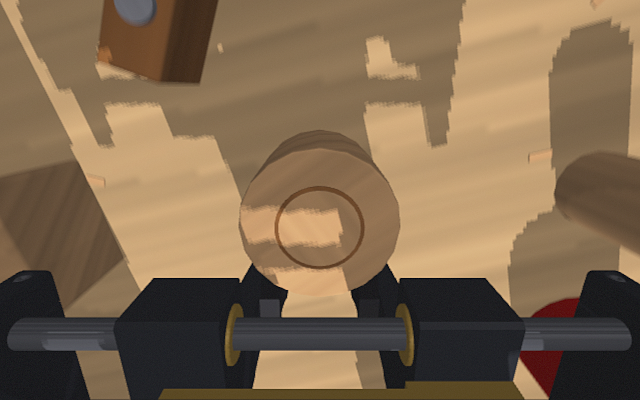

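Cradled squarely and upright. I'll continue.

```bash
python3 -m inch '10 -2.6 0 0 0.66; 20 -5.2 0 0 0.66; 30 -7.9 0 0 0.66; 40 -10.5 0 0 0.66; 50 -13.1 0 0 0.66; 60 -15.8 0 0 0.66; 70 -18.4 0 0 0.66; 76 -20 0 0 0.66'; python3 - <<'E'
from h import *
s=bot.state(); print(s['tool_pos'],s['wrist_force'])
im=viewer.capture("wrist")[:,:,::-1].copy(); cv2.imwrite('pics/w4.png',im)
im=viewer.capture("side")[:,:,::-1].copy(); cv2.imwrite('pics/d4.png',cv2.resize(im[120:280,180:440],None,fx=3,fy=3,interpolation=cv2.INTER_CUBIC))
E
```

```text
clock: 5.4
tool_pos: [0.5962, 0.0584, 0.0118]
tool_rot: [3.115, -0.403, -0.001]
wrist_force: [-0.6, -0.3, 0.4]
opening: 0.0297
[0.59617033 0.05835779 0.01184201] [-0.57352691 -0.29899569  0.35765629]
```

View pics/w4.png

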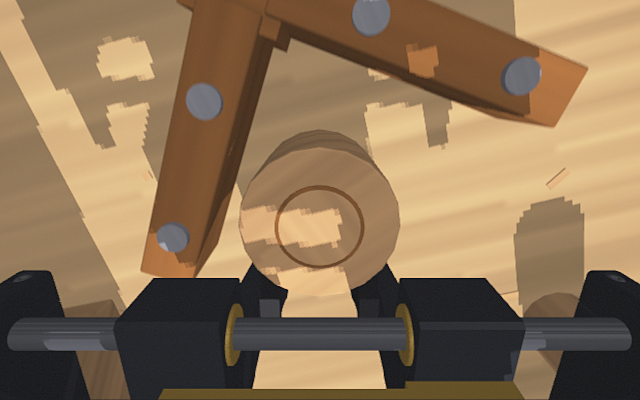

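View pics/d4.png

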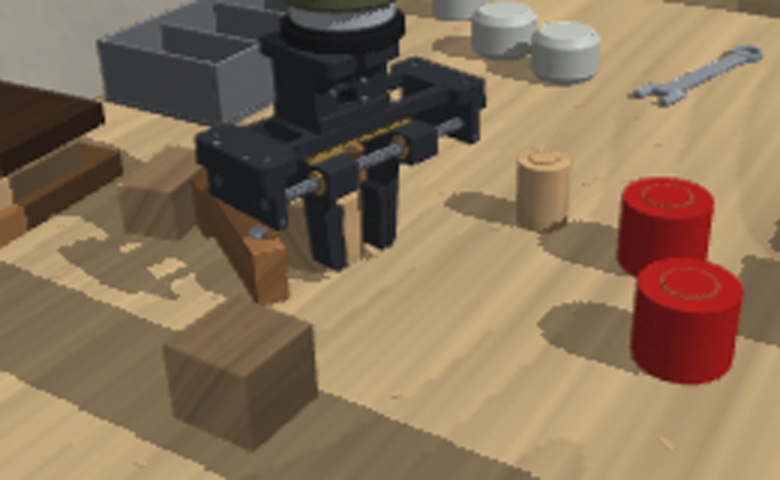

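```bash
python3 - <<'E'
import cv2
im=cv2.imread('pics/w4.png'); cv2.imwrite('pics/w4z.png',cv2.resize(im[0:300,130:530],None,fx=2,fy=2,interpolation=cv2.INTER_CUBIC))
E
```

```text
(no output)
```

View pics/w4z.png

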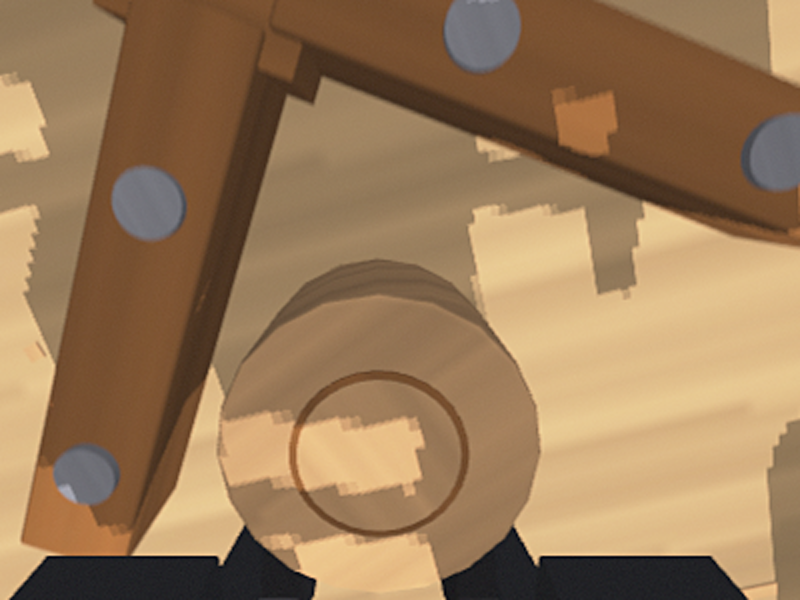

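```bash
python3 - <<'E'
from h import *
b=lambda x,y,z:back((x+.5)/2-.5+130,(y+.5)/2-.5,z,"wrist")
def an(z,L,R):
    L=[b(*p,z) for p in L];R=[b(*p,z) for p in R]
    l=L[1]-L[0];r=R[1]-R[0]
    A=np.c_[l,-r]; s=np.linalg.solve(A,R[0]-L[0]); C=L[0]+s[0]*l
    l/=np.linalg.norm(l); r/=np.linalg.norm(r); ax=-(l+r);ax/=np.linalg.norm(ax)
    al=np.degrees(np.arccos(l@r))
    print('corner',C,'angle',al,'axis',np.degrees(np.arctan2(ax[1],ax[0])),'seat',C-.0424*ax)
an(0,[(283,100),(215,365)],[(380,100),(540,158)])
an(.04,[(262,55),(155,475)],[(320,55),(560,155)])
print('thick',b(379,443,.05), bot.state()['tool_pos'])
E
```

```text
corner [0.70498103 0.05050037] angle 89.83127330360195 axis 12.040514677303735 seat [0.66351381 0.04165559]
corner [0.70401285 0.04945501] angle 88.21639135974567 axis 10.503315499684437 seat [0.66232329 0.04172581]
thick [0.63356185 0.0491771 ] [0.59600083 0.05839138 0.01180736]
```

```bash
python3 -m inch '4 -1 0 0 0.66; 9 -2.3 0 0 0.66; 14 -3.6 0 0 0.66; 18 -4.6 0 0 0.66; 21 -5.3 0 0 0.66; 24 -6 0 0 0.66; 26 -6.6 0 0 0.66; 26 -6.6 0 0 0.66'; python3 - <<'E'
from h import *
s=bot.state(); print(s['tool_pos'],s['wrist_force'])
im=viewer.capture("wrist")[:,:,::-1].copy(); cv2.imwrite('pics/w5.png',im)
E
```

```text
clock: 6.3
tool_pos: [0.6223, 0.0517, 0.0118]
tool_rot: [3.115, -0.403, -0.0]
wrist_force: [1.2, -0.5, -0.5]
opening: 0.03
[0.62225016 0.05169904 0.01181712] [ 1.22101085 -0.53804487 -0.45814678]
```

View pics/w5.png

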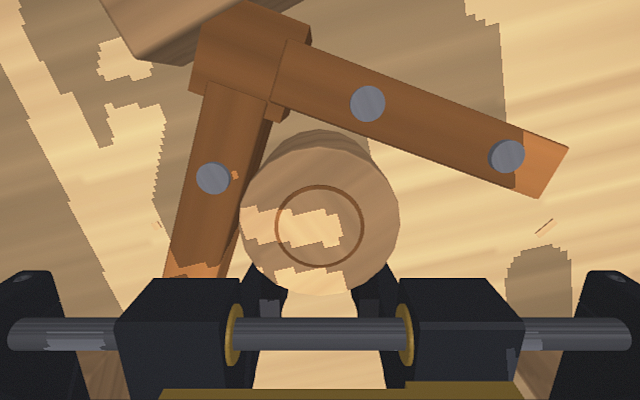

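Not yet touching (a small gap remains to the right-hand face, force ~1 N). I'll back off, close the fingers, turn the tool onto the V axis (~11°) and finish with a flat, self-centring push.

```bash
python3 -m inch '-10 2.6 0 0 0.66; -20 5 0 0 0.66; -30 7.5 0 0 0.66; -30 0 0 0.12 0.9; -28 -8 0 0.24 1; -26 -16 0 0.36 1; -24 -22.6 0 0.45 1; -24 -22.6 0 0.45 1'; python3 - <<'E'
from h import *
s=bot.state(); print(s['tool_pos'],s['wrist_force'],s['opening'])
im=viewer.capture("wrist")[:,:,::-1].copy(); cv2.imwrite('pics/w6.png',im)
E
```

```text
clock: 7.15
tool_pos: [0.5984, 0.0285, 0.0119]
tool_rot: [3.127, 0.302, 0.001]
wrist_force: [-0.1, -0.4, -0.2]
opening: 0.0006
[0.59837126 0.02848378 0.01193379] [-0.1016432  -0.37972195 -0.20601945] 0.0005836713347299114
```

View pics/w6.png

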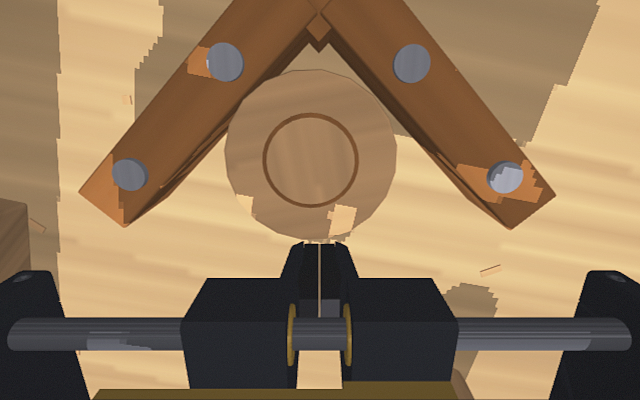

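```bash
python3 -c "
from h import *
print(back(310.5,154,.05,'wrist'))"
python3 -m inch '4 0.8 0 0 1; 8 1.6 0 0 1; 12 2.3 0 0 1; 15 2.9 0 0 1; 17 3.3 0 0 1; 19 3.7 0 0 1; 21 4.1 0 0 1; 22 4.3 0 0 1'
python3 - <<'E'
from h import *
s=bot.state(); print(s['tool_pos'],s['wrist_force'],s['opening'])
im=viewer.capture("wrist")[:,:,::-1].copy(); cv2.imwrite('pics/w7.png',im)
print(back(310.5,154,.05,'wrist'))
E
```

```text
[0.66003417 0.04396896]
clock: 8.0
tool_pos: [0.6202, 0.0333, 0.0118]
tool_rot: [3.127, 0.298, -0.0]
wrist_force: [-0.6, 0.6, 0.0]
opening: 0.0005
[0.62019499 0.0332993  0.0118249 ] [-0.59004632  0.57189574  0.00517841] 0.0005408950819788314
[0.6821581  0.04830629]
```

View pics/w7.png

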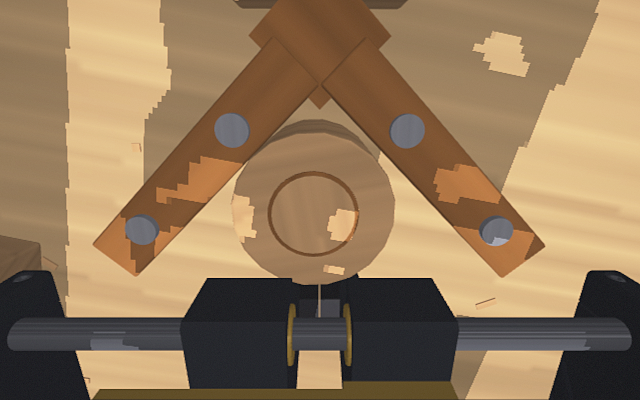

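```bash
python3 -m inch '0.5 0.1 0 0 1; 1 0.2 0 0 1; 1.5 0.3 0 0 1; 2 0.4 0 0 1; 2.5 0.5 0 0 1; 3 0.6 0 0 1; 3 0.6 0 0 1; 3 0.6 0 0 1'
python3 - <<'E'
from h import *
s=bot.state(); print(s['tool_pos'],s['wrist_force'],s['opening'])
im=viewer.capture("wrist")[:,:,::-1].copy(); cv2.imwrite('pics/w8.png',im)
E
```

```text
clock: 8.85
tool_pos: [0.6207, 0.0334, 0.0117]
tool_rot: [3.127, 0.298, -0.01]
wrist_force: [-13.7, -5.3, 7.6]
opening: 0.0005
[0.62072846 0.03342538 0.01174901] [-13.65623381  -5.30172128   7.6373797 ] 0.0004813613146300967
```

View pics/w8.png

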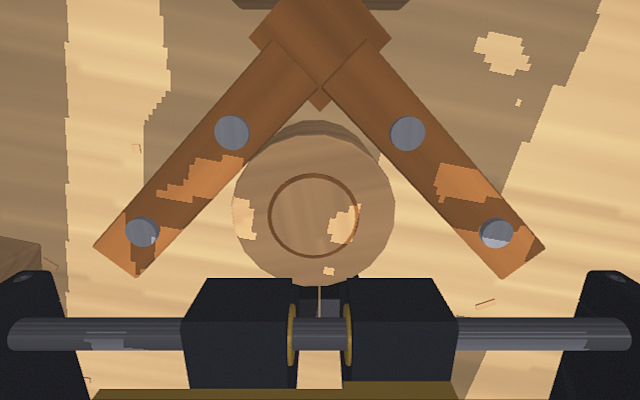

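```bash
python3 - <<'E'
import cv2
im=cv2.imread('pics/w8.png'); cv2.imwrite('pics/w8z.png',cv2.resize(im[60:290,190:450],None,fx=2.6,fy=2.6,interpolation=cv2.INTER_CUBIC))
E
```

```text
(no output)
```

View pics/w8z.png

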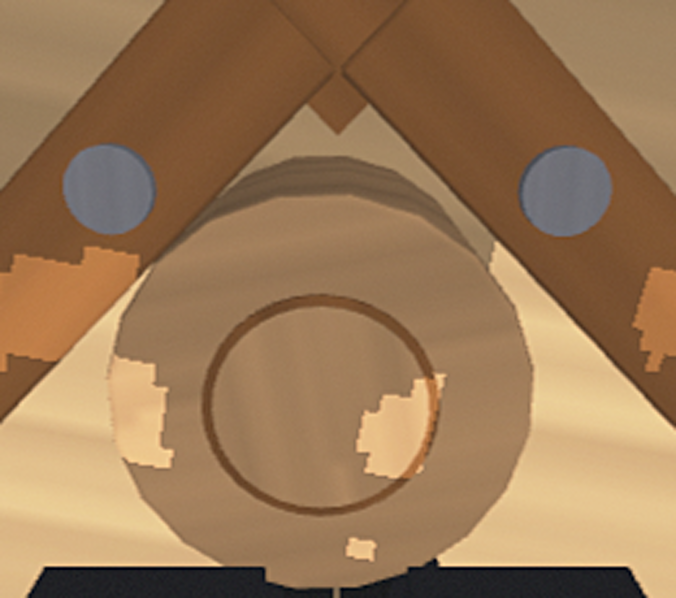

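Not centred: the round's centre is about 2.4 mm to the left of the V axis, with a gap on the right. It has wedged on the left face by friction, and the wrist force leans the same way. I'll back off and push from the left rear, nearly along the left face.

```bash
python3 -m inch '-10 -2 0 0 1; -22 -4 0 0 1; -30 -3 0 -0.1 1; -30 8 0 -0.22 1; -28 16 0 -0.34 1; -22 24 0 -0.46 1; -15 30 0 -0.557 1; -15 30 0 -0.557 1'
python3 - <<'E'
from h import *
s=bot.state(); print(s['tool_pos'],s['tool_rot'],s['wrist_force'],s['opening'])
im=viewer.capture("wrist")[:,:,::-1].copy(); cv2.imwrite('pics/w9.png',im)
E
```

```text
clock: 9.7
tool_pos: [0.6065, 0.064, 0.0119]
tool_rot: [-3.087, 0.573, 0.007]
wrist_force: [0.4, 0.4, -0.7]
opening: 0.0006
[0.60652888 0.06397353 0.01186993] [-3.0871672   0.57266154  0.007429  ] [ 0.44061233  0.41125403 -0.71193206] 0.0005784435565412702
```

View pics/w9.png

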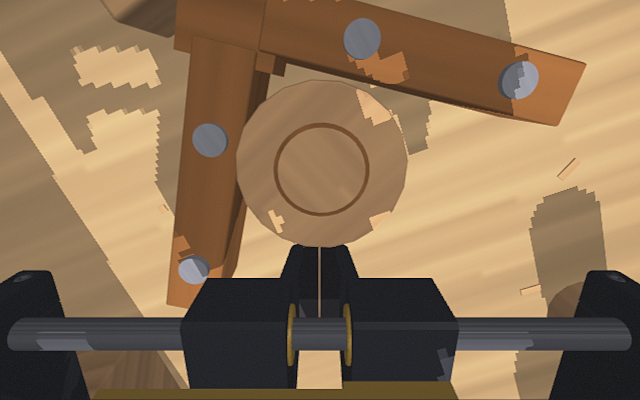

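```bash
python3 -m inch '4 -1.5 0 0 1; 8 -3.1 0 0 1; 12 -4.6 0 0 1; 14 -5.4 0 0 1; 15.5 -5.9 0 0 1; 17 -6.5 0 0 1; 18 -6.9 0 0 1; 18 -6.9 0 0 1'
python3 - <<'E'
from h import *
s=bot.state(); print(s['tool_pos'],s['wrist_force'],s['opening'])
im=viewer.capture("wrist")[:,:,::-1].copy(); cv2.imwrite('pics/w10.png',cv2.resize(im[40:290,150:450],None,fx=2.4,fy=2.4,interpolation=cv2.INTER_CUBIC))
E
```

```text
clock: 10.55
tool_pos: [0.6229, 0.0568, 0.0116]
tool_rot: [-3.089, 0.568, 0.013]
wrist_force: [-5.0, -0.1, 2.6]
opening: 0.0005
[0.62292624 0.05676064 0.01159638] [-4.96480672 -0.13020811  2.56674688] 0.000502896927756313
```

View pics/w10.png

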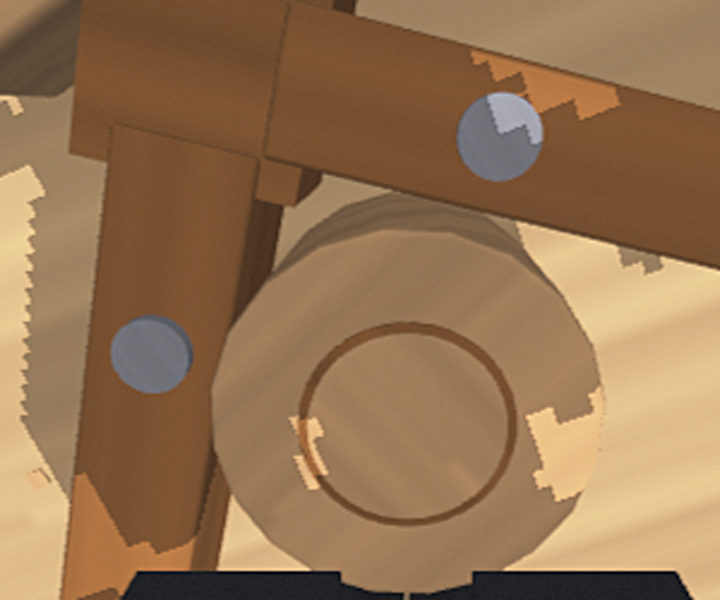

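```bash
python3 -m inch '1 -0.4 0 0 1; 2 -0.8 0 0 1; 3 -1.1 0 0 1; 3.5 -1.3 0 0 1; 4 -1.5 0 0 1; 4 -1.5 0 0 1; 4 -1.5 0 0 1; 4 -1.5 0 0 1'
python3 - <<'E'
from h import *
s=bot.state(); print(s['tool_pos'],s['wrist_force'],s['opening'])
im=viewer.capture("wrist")[:,:,::-1].copy(); cv2.imwrite('pics/w11.png',cv2.resize(im[40:290,150:450],None,fx=2.4,fy=2.4,interpolation=cv2.INTER_CUBIC))
E
```

```text
clock: 11.4
tool_pos: [0.6244, 0.0556, 0.0116]
tool_rot: [-3.09, 0.568, 0.022]
wrist_force: [-12.6, -0.7, 8.1]
opening: 0.0003
[0.62442604 0.05559153 0.0115995 ] [-12.59013995  -0.7391826    8.12140797] 0.00031116706326424047
```

View pics/w11.png

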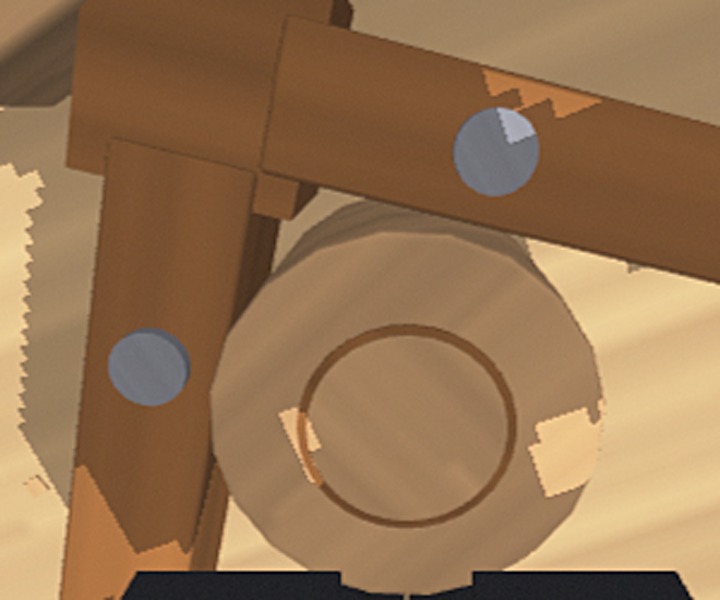

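```bash
python3 -m inch '2.5 -1 0 0 1; 3.5 -1.4 0 0 1; 4.5 -1.8 0 0 1; 5 -2 0 0 1; 5.5 -2.2 0 0 1; 5.5 -2.2 0 0 1; 5.5 -2.2 0 0 1; 5.5 -2.2 0 0 1'
python3 - <<'E'
from h import *
s=bot.state(); print(s['tool_pos'],s['wrist_force'],s['opening'])
im=viewer.capture("wrist")[:,:,::-1].copy(); cv2.imwrite('pics/w12.png',cv2.resize(im[40:290,150:450],None,fx=2.4,fy=2.4,interpolation=cv2.INTER_CUBIC))
b=lambda x,y,z:back((x+.5)/2.4-.5+150,(y+.5)/2.4-.5+40,z,"wrist")
print(b(408,425,.05))
E
```

```text
clock: 12.25
tool_pos: [0.6246, 0.0552, 0.0116]
tool_rot: [-3.09, 0.566, 0.043]
wrist_force: [-25.6, 5.8, 16.8]
opening: 0.0006
[0.6246398  0.05519039 0.01162566] [-25.61075331   5.78382908  16.82099724] 0.000646983867224904
[0.66408616 0.04109088]
```

View pics/w12.png

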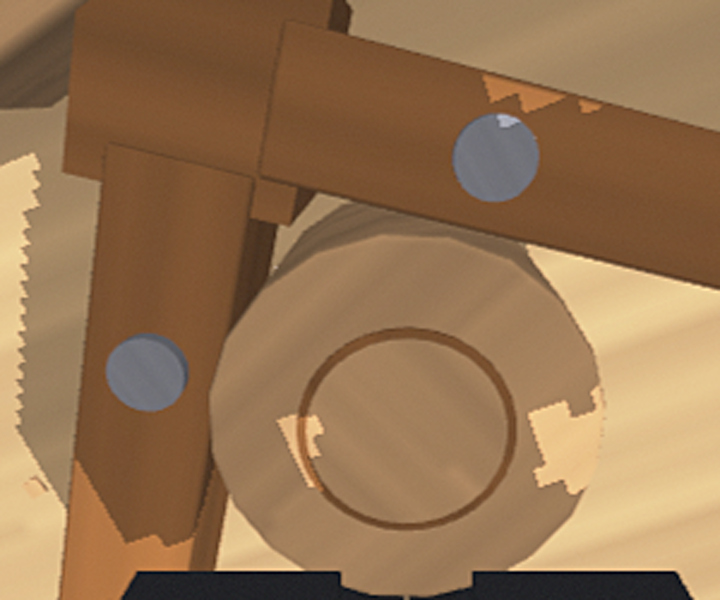

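Motion stopped: 0.45 mm for +13 N, and the force swung towards the right face, so both faces now seem to carry load. I'll back off and check from a centred view.

```bash
python3 -m inch '-5 2 0 0 1; -15 5.8 0 0 1; -28 9 0 0 1; -36 5 0 0.12 1; -38 -5 0 0.25 1; -38 -15 0 0.38 1; -36 -24 0 0.5 1; -35 -28 0 0.55 1'
python3 - <<'E'
from h import *
im=viewer.capture("wrist")[:,:,::-1].copy(); cv2.imwrite('pics/w13.png',cv2.resize(im[0:260,130:510],None,fx=2.1,fy=2.1,interpolation=cv2.INTER_CUBIC))
s=bot.state(); print(s['tool_pos'],s['tool_rot'],s['wrist_force'])
E
```

```text
clock: 13.1
tool_pos: [0.59, 0.0265, 0.0117]
tool_rot: [3.119, 0.3, -0.039]
wrist_force: [0.2, -0.8, -1.2]
opening: 0.0005
[0.59017766 0.02619429 0.01172334] [ 3.11918598  0.30043723 -0.03925511] [-0.71976322  0.58748713  0.38677627]
```

View pics/w13.png

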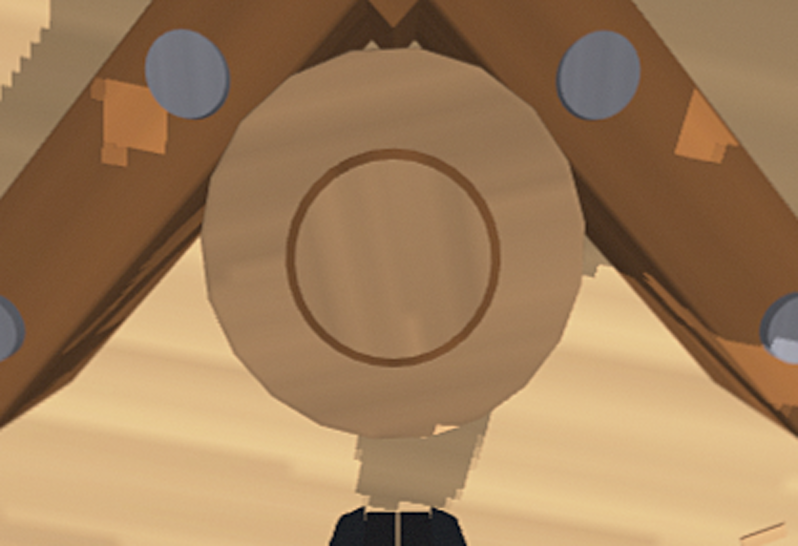

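The ring centre (393) and the V corner (393) now line up. I'll give one light push along the V axis to make sure it sits home.

```bash
python3 -m inch '8 1.6 0 0 1; 16 3.1 0 0 1; 23 4.5 0 0 1; 28 5.4 0 0 1; 31 6 0 0 1; 33 6.5 0 0 1; 35 6.9 0 0 1; 36 7.1 0 0 1'
python3 -m inch '0.5 0.1 0 0 1; 1.5 0.3 0 0 1; 2.5 0.5 0 0 1; 3 0.6 0 0 1; 3 0.6 0 0 1; 3 0.6 0 0 1; 3 0.6 0 0 1; 3 0.6 0 0 1'
```

```text
clock: 13.95
tool_pos: [0.6227, 0.0328, 0.0115]
tool_rot: [3.119, 0.301, -0.054]
wrist_force: [-19.7, -5.5, 12.1]
opening: 0.0005
clock: 14.75
tool_pos: [0.6224, 0.0328, 0.0115]
tool_rot: [3.118, 0.301, -0.067]
wrist_force: [-18.4, -5.6, 10.7]
opening: 0.0005
```

```bash
python3 -m inch '-4 -0.8 0 0 1; -12 -2.3 0 0 1; -22 -4.3 0 0 1; -32 -6.2 0 0 1; -42 -8.2 0 0 1; -46 -9 0 0 1; -46 -9 0 0 1; -46 -9 20 0 1'
python3 -m inch '0 0 30 0 1; 0 0 65 0 1; 0 0 100 0 1; 0 0 130 0 1; -30 -20 150 0 1; -70 -50 160 0 1; -110 -80 160 0 1; -120 -90 160 0 1'
python3 - <<'E'
from h import *
s=bot.state(); print(s['tool_pos'],s['wrist_force'])
for n in ("wrist","scene","side"):
    im=viewer.capture(n)[:,:,::-1].copy(); cv2.imwrite(f'pics/f_{n}.png',im)
    for l,r in (("thick_round",.03),("thin_round",.019)):
        for d in viewer.regions_of(l,n):
            x,i=fitcyl(np.array(d['pixels']),r,.05,n); print(n,l,np.round(d['location']),round(d['conf'],2),x.round(4),round(i,2))
    if n=="scene": cv2.imwrite('pics/f_sz.png',cv2.resize(im[230:380,200:360],None,fx=4,fy=4,interpolation=cv2.INTER_CUBIC)); print([d['location'] for d in viewer.look_for("square_offcut",n)])
print(bot.state()['clock'])
E
```

```text
clock: 15.55
tool_pos: [0.5756, 0.024, 0.0299]
tool_rot: [3.119, 0.301, -0.073]
wrist_force: [0.0, -0.2, -0.3]
opening: 0.0007
clock: 16.35
tool_pos: [0.4533, -0.0673, 0.1905]
tool_rot: [3.119, 0.299, -0.072]
wrist_force: [0.4, 0.3, -0.3]
opening: 0.0001
[ 0.4532541  -0.06726508  0.19048106] [ 0.3901392   0.332195   -0.31410063]
wrist thick_round [200. 298.] 0.97 [ 0.4229 -0.0494] 0.95
wrist thick_round [224. 196.] 0.57 [0.3762 0.049 ] 0.95
wrist thin_round [108. 328.] 0.78 [ 0.52   -0.0627] 0.88
scene thick_round [267. 282.] 0.94 [0.6453 0.0391] 0.72
scene thick_round [136. 298.] 0.74 [0.3722 0.0472] 0.94
scene thick_round [155. 236.] 0.58 [ 0.4197 -0.0506] 0.94
scene thin_round [196. 217.] 0.93 [ 0.5144 -0.0653] 0.86
[[224.1, 401.0]]
side thick_round [186. 276.] 0.93 [0.6626 0.0412] 0.81
side thick_round [225. 408.] 0.71 [0.3738 0.0471] 0.93
side thick_round [194. 401.] 0.65 [ 0.4222 -0.052 ] 0.77
side thin_round [181. 363.] 0.62 [ 0.5166 -0.0651] 0.89
16.85
```

View pics/f_sz.png

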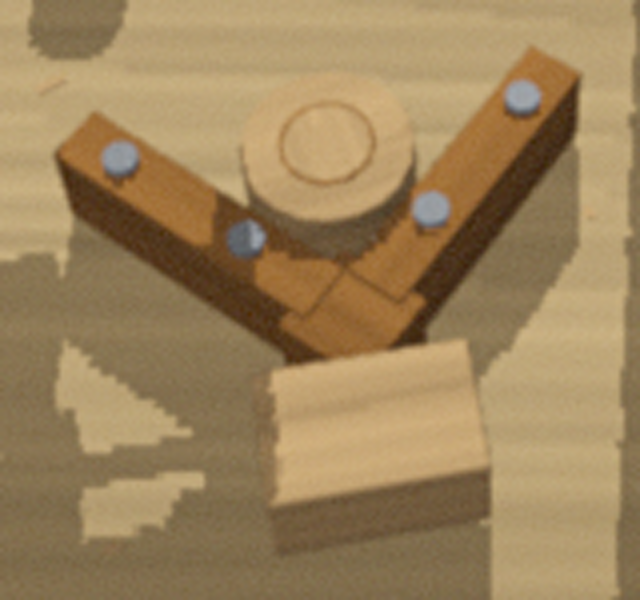

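View pics/f_wrist.png

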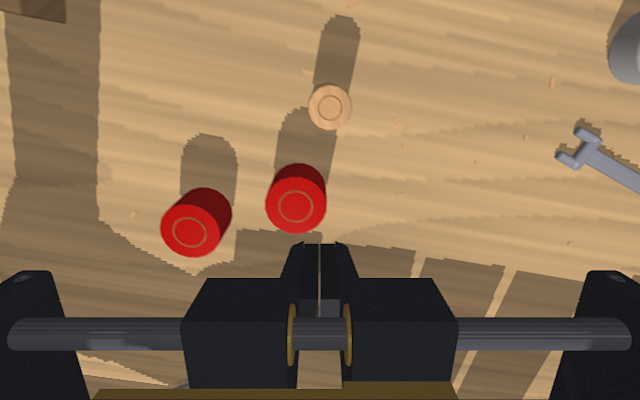

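View pics/f_side.png

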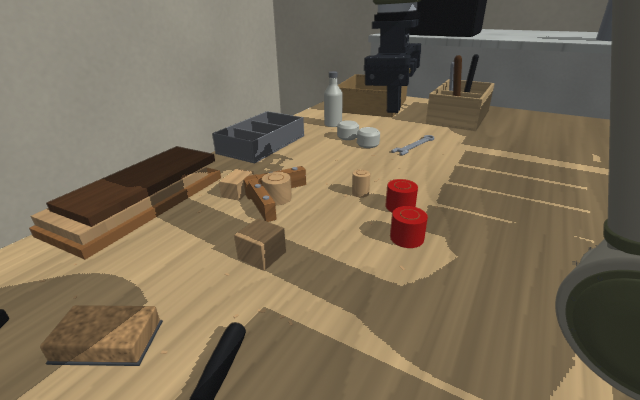

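```bash
python3 - <<'E'
from h import *
print(back(328.5/4-.5+200,143/4-.5+230,.05,"scene"), bot.state()['clock'])
print(bot.hand_in())
E
```

```text
[0.661444   0.04178307] 16.85
the job is handed in; nothing more can be done
None
```

The thick round is seated upright in the V, centred against both faces, and the job is handed in at about 17 s of the 35 s. The arm was clear and the wrist force near zero.

**How it went:**
- I pushed the round along the bench with the two half-closed fingertips cradling it, never lifting it.
- The first push along the V axis wedged it on the left face, about 2.4 mm off centre.
- I backed off, pushed it along that face until both faces carried load, and finished with one firm push along the axis (about 20 N).
- The highest wrist force I read, at the end of a move, was about 31 N.

**Last checks:**
- **Seat:** the round's top ring in the final scene picture puts its centre at (0.661, 0.042) m. My estimates of the seat, which spread over a few millimetres, average about (0.663, 0.042) m.
- **Centring:** seen along the axis before the last push, the ring centre and the V corner lined up. In the last push the round hardly moved.
- **Bystanders:** the thin round measured within a few millimetres of its start, and the square offcut within about a pixel. The red look-alikes showed no shift beyond measurement noise.

**One disagreement:** the automatic outline fit in the final scene picture put the round about 16 mm short of the seat. That fit matched poorly (0.72) because the V bars hide the lower part of the round. The side-camera fit (0.663, 0.041) and the ring measurement both agree with the seat, so I disregarded it.

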